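# Screw the burr carrier of the coffee grinder home

### The job

The coffee grinder has been cleaned and its burr carrier is still riding loose on its springs. Turn each of its three captive wing screws clockwise until it stops, so that the carrier is drawn down level onto its seat; each screw has its own number of turns to go. Run them snug against the stop without forcing them, and do not disturb the things that stand round the grinder.

Things in the scene. Friction and masses are not known exactly. Their poses are not given: they have to be found in the camera images.
- grinder: White and aluminium bench coffee grinder without its hopper, fixed to the counter, round top flange 180 mm across and 148 mm high. Origin at the centre of its underside, z up, -x toward its chute. The three vertical screw axes stand 68 mm from its axis, 118 mm apart, at 180, 60 and -60 degrees from its x; which screw (A, B, C) is at which place varies. Nothing between them is higher than the carrier.
- carrier_rim (a point): Centre of the upper face of the steel burr carrier: flat ring, 100 mm across, with three round ears (30 mm) reaching out under the screws. It rides on springs: about 164 mm above the counter and free to tip a few degrees (an ear up to about 168 mm) while loose; 160 mm and level when drawn down on its seat. z is the ring's axis.
- knob_a: Wing screw A: black two-armed wing knob. Origin on the vertical screw axis, at the underside of its steel collar (22 mm across, 4 mm high). The wing is a straight bar along x, 86 mm tip to tip, 12 to 14 mm thick, from 19 to 37 mm above the origin; hub 25 mm across, its top 41 mm above the origin; between collar and bar only a stem (13 mm across, 25 mm from 16 mm up). Brass inlay on the +x arm.
- knob_b: Wing screw B, same shape as A. All three: right-hand thread, clockwise seen from above lowers the knob 5 mm a turn to a fixed shoulder stop, where the origin is 160 mm above the counter. At the start it is 0.85 to 1.7 turns short of that (4 to 9 mm higher), each differently. Which way the wing points at the stop is not known and differs every time.
- knob_c: Wing screw C, same shape as A. All three: pushing the wing round takes a steady 1.5 to 5 N sideways at 34 mm from the axis, different for each screw, with short jerks up to 10 N when a push starts; it stays where it is left. The wing gives up to 10 degrees on its rubber bush; at the stop the resistance rises within that to 10 to 15 N, which is snug. Above 45 N is forcing it.
- portafilter: Bystander: portafilter with black handle lying on the counter right of the grinder, 220 mm long; origin at the centre of its underside. Beyond it, past the right edge of the counter (y below -0.4 m), stands a glass display case taller than the grinder: come in over it at a height of 0.4 m or more.
- tamper: Bystander: coffee tamper with a dark wooden knob, 95 mm high, behind the grinder; origin at the centre of its underside.
- dosing_scoop: Bystander: small steel scoop, 120 mm long, behind the grinder on the right; origin at the centre of its underside.
- call_bell: Bystander: brass call bell, 60 mm high, at the counter's front edge on the right; origin at the centre of its underside.

How it is judged:
At the end, for the whole second after the job is handed in: All three wing screws are at their stops (each within 0.25 mm of its lowest height, about 18 degrees of turn) and the burr carrier is seated: its face within 1 mm of its lowest height and level to 0.02 rad (z of each of knob_a, knob_b, knob_c in the frame of grinder below 0.16025 m and z of carrier_rim in the frame of grinder below 0.161 m and angle between carrier_rim's own z axis and vertical below 0.02 rad); the robot touches nothing.
It fails at once if a wing screw forced: more than 45 N between the fingers and a wing knob (contact force between the fingers and knob_a above 45 N or contact force between the fingers and knob_b above 45 N or contact force between the fingers and knob_c above 45 N).
It fails at once if a bystander moved by more than 20 mm or tipped (distance of any of portafilter, tamper, dosing_scoop, call_bell from where it was at the start of the episode above 0.02 m or angle between tamper's own z axis and vertical above 0.4 rad).
It also fails if it takes over 72 s, if anything falls off the work surface, if the arm or the gripper's body presses on something with over 40 N, if the wrist force passes 120 N, or if a joint passes its speed limit or range.

### The arm

A 6-joint arm with a two-finger parallel gripper is mounted at the origin on a cart in front of the work surface, level with it; the furniture and walls round the work are solid. World frame = base frame: x ahead of the robot, y to its left, z up, the work surface at z = 0. Lengths are in m, angles in rad, forces in N, time in s.
With the tool pointing down it reaches from about 0.375 to 0.925 m from the base axis. Payload 5.7 kg.
Tool frame: the origin (TCP) lies midway between the tips of the shut fingers; the grasp point (between the pads) lies 19 mm behind it; z points along the fingers, y is the line along which they close (so a half turn about z gives the same grasp; the last joint's range is limited). The gripper opens to 88 mm and grips with 3 to 60 N. Pads are 20 mm wide; open, the fingers measure 115 mm over their backs; the gripper's body (75 mm by 178 mm) begins 61 mm behind the grasp point.
Start: joints at [1.076, 0.359, 1.51, -0, 1.272, -0.115], TCP at [0.222, 0.557, 0.186] pointing down, gripper open.
Joint ranges: [-2.97, 2.97], [-1.01, 2.36], [0.21, 2.38], [-0.96, 4.11], [0.2, 2.71], [-2.98, 2.98]. Speed limits (rad/s): [2.39, 2.39, 3.14, 3.14, 3.14, 3.14].

### API

Orientations are given as a rotation vector (axis times angle).
In Python, from rig import arm, vision, job_done gives the robot as it stands. The module is installed in compiled form; this text tells all that it offers.
- The arm moves only by the tool drive_tool, never from a script. Its argument "rows" is text: rows parted by semicolons, each of 5 numbers parted by spaces: the opening, from 0 (shut) to 1 (fully open), then the shift along the world's x, y, z each as a share of 30 cm, from -1 to 1, then the turn about the world's z as a share of 45 degrees, from -1 to 1. A call has 1 to 8 rows; each row is the pose to reach, as a shift and turn from the pose commanded when the call began; what a row does not reach only later rows make up. A row lasts 1/10 s, in which the tool goes at most 50 mm and 8.59 degrees, less where a joint would pass 70% of its speed; a pose out of reach is approached as far as the arm can. A call with a number of a shift or a turn outside -1 to 1 is refused whole. A call with a gripper value outside its range is refused whole. The fingers move at their own pace and stop on an object; "grip_force" is the grip in N (left out, the last holds). Time passes only in rows, so rows that repeat a pose let the fingers close. It gives the time, the measured TCP pose, the force, the opening and the grip force at its end, in the units of the state.
- arm.get_state(): the state, without advancing time (a new reading comes with each control period).
- vision.get_image(name): name is "scene" or "top" or "wrist"; returns a dict with "pixels" (400x640x3 uint8, red, green, blue), "z_map" (400x640 float32, m along the optical axis (not along the pixel's ray), 0 where there is no reading), "intrinsics" (3x3 intrinsics, pixels), "pose" (4x4, takes a point from camera to world coordinates). Camera axes: x right, y up, looking along -z (the intrinsics and any distortion apply to the point x, -y, -z); pixel columns grow to the right and rows downward; lengths in m; the calibration is good to about 2 mm. A picture is of the moment at which its call begins.
- job_done(): hands the job in; it is judged then, once.
The state is a dict: "time_s": time; "q": joint angles; "qvel": joint speeds; "joint_efforts": joint torques, N m; "eef_pos": TCP position; "tcp_rot": TCP orientation; "force": force on the tool from outside, world axes, zero at the start; "ft_torque": the same for the moment, N m; "finger_gap": finger opening in m; "grip_force": force on a finger pad.
Only numpy, scipy, OpenCV 4.12 (cv2) and the standard library are available. Lean on these libraries where they do the work, as an engineer would, in place of code of your own. Each camera call takes 0.05 s, during which the arm holds its last target. There are 200 camera calls.

## Working session

There is one attempt and no reset: what is moved stays moved. The work goes in short steps, Python scripts to look and compute and a tool call to move; the robot and the scene stay as the last step left them, time stands still between calls to the robot, and variables do not carry over. Pictures are saved under pics/ and viewed, at most 10 in all, crops included, and the job is handed in when it is done.

Besides the shell and the picture viewer there is one more tool, called after "Request:" by a JSON object that holds its "method" and its "body", one argument or row to a line. drive_tool: Moves the arm, as the interface text tells. Its arguments: {"type":"object","properties":{"rows":{"type":"string"},"grip_force":{"type":"number"}},"required":["rows"]}

```bash
mkdir -p pics
cat > h.py <<'E'
import numpy as np, cv2
from rig import arm, vision
def snap(n,f):
    d=vision.get_image(n); np.savez(f'pics/{f}.npz',**d); cv2.imwrite(f'pics/{f}.png',d['pixels'][:,:,::-1]); return d
def pts(d):
    z=d['z_map'];K=d['intrinsics'];T=d['pose'];v,u=np.mgrid[:400,:640]
    P=np.stack([(u-K[0,2])/K[0,0]*z,-(v-K[1,2])/K[1,1]*z,-z],-1)
    return P@T[:3,:3].T+T[:3,3]
E
python3 - <<'E'
from h import *
a=snap('scene','s0');b=snap('top','t0')
for d in (a,b): print(d['intrinsics'],d['pose'].round(3))
print(arm.get_state())
E
```

```text
[[383.49012579   0.         327.14186624]
 [  0.         383.49012579 199.08895191]
 [  0.           0.           1.        ]] [[-0.667  0.421 -0.615  0.062]
 [-0.745 -0.363  0.559  0.332]
 [ 0.012  0.831  0.555  0.591]
 [ 0.     0.     0.     1.   ]]
[[415.86628406   0.         318.11041579]
 [  0.         415.86628406 202.62724712]
 [  0.           0.           1.        ]] [[-0.341  0.911 -0.233  0.377]
 [-0.94  -0.332  0.078 -0.076]
 [-0.007  0.246  0.969  0.935]
 [ 0.     0.     0.     1.   ]]
{'time_s': 0.1, 'q': array([ 1.07588475e+00,  3.59418722e-01,  1.51130091e+00, -8.50852853e-06,
        1.27248443e+00, -1.15094841e-01]), 'qvel': array([ 0.00023722, -0.00157261, -0.00467585,  0.00147084, -0.00116347,
       -0.00083235]), 'joint_efforts': array([-4.92933907e-05, -5.16357350e+01, -2.71405953e+01,  6.75255130e-02,
        2.75832159e-02,  1.40824078e-06]), 'eef_pos': array([0.22214061, 0.5566493 , 0.18561104]), 'tcp_rot': array([-5.92941092e-01, -3.08464389e+00,  2.41784721e-03]), 'force': array([0.23185294, 0.75408197, 1.01362415]), 'ft_torque': array([ 0.06072929, -0.00694812,  0.02264455]), 'grip_force': 0.0, 'finger_gap': 0.08796001987828318}
```

View pics/t0.png

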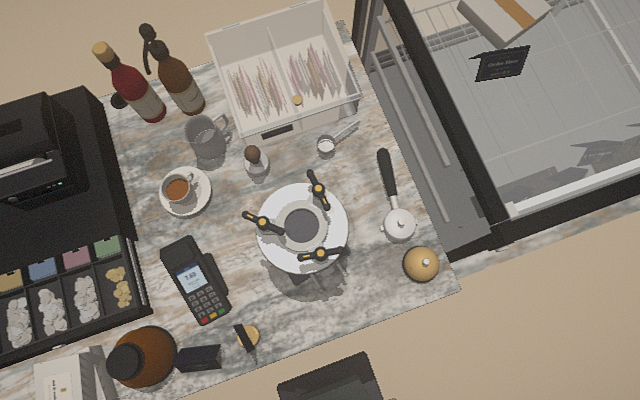

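View pics/s0.png

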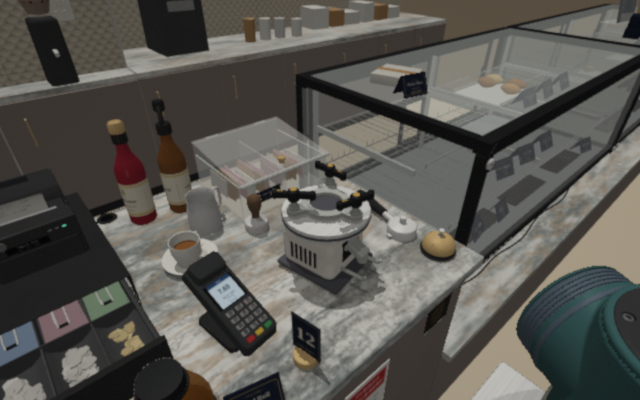

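The top view shows the grinder at about (302,228). Its knobs are near (263,222), (318,188) and (320,253), the portafilter is near (395,200) and the bell near (421,264). Next I'll measure the knobs from the depth map.

Run:
```python
from h import *
d=dict(np.load('pics/t0.npz'));P=pts(d)
im=d['pixels'];c=cv2.resize(im[160:300,230:370],None,fx=4.2,fy=4.2,interpolation=cv2.INTER_CUBIC);cv2.imwrite('pics/t0c.png',c[:,:,::-1])
box=np.zeros((400,640),bool);box[165:280,235:355]=1
m=box&(P[...,2]>0.181)&(P[...,2]<0.23)
n,l,st,ce=cv2.connectedComponentsWithStats(m.astype(np.uint8))
dark=im.astype(int).max(-1)
for i in range(1,n):
    if st[i,4]<30: continue
    q=P[l==i]; print(i,st[i],ce[i].round(1),q.mean(0).round(4),q[:,2].max().round(4),np.median(q[:,2]).round(4))
    (cx,cy),(w,h),a=cv2.minAreaRect((q[:,:2]*1000).astype(np.float32));print('  rect',cx,cy,w,h,a)
fl=box&(abs(P[...,2]-.148)<.005);q=P[fl];(c0,r)=cv2.minEnclosingCircle((q[:,:2]*1000).astype(np.float32));print('flange',c0,r,np.median(q[:,2]))
for u,v in((303,228),(395,160),(400,225),(421,262),(253,155),(330,145),(240,338),(185,270),(297,100)):print((u,v),P[v,u].round(3))
```

```text
1 [307 169  24  42 376] [318.5 189.9] [ 0.575  -0.1428  0.2032] 0.2119 0.2036
  rect 577.1798095703125 -142.9404754638672 84.28272247314453 23.04180145263672 1.7997488975524902
2 [242 211  43  25 399] [263.2 222.7] [ 0.5513 -0.0289  0.2035] 0.211 0.2037
  rect 552.861328125 -28.643062591552734 83.56925964355469 24.183517456054688 53.1117057800293
3 [297 246  48  16 410] [320.4 253.3] [ 0.4649 -0.1066  0.2015] 0.2086 0.2014
  rect 465.62677001953125 -106.98762512207031 83.04435729980469 24.234638214111328 89.27664947509766
flange (531.927001953125, -92.96610260009766) 89.89790344238281 0.1475296071592233
(303, 228) [ 0.527 -0.094  0.156]
(395, 160) [ 0.637 -0.358 -0.   ]
(400, 225) [ 0.484 -0.299  0.034]
(421, 262) [ 0.393 -0.308  0.045]
(253, 155) [ 0.726 -0.047  0.094]
(330, 145) [ 0.724 -0.225  0.005]
(240, 338) [0.377 0.09  0.097]
(185, 270) [0.539 0.155 0.096]
(297, 100) [ 0.8   -0.175  0.125]
```

View pics/t0c.png

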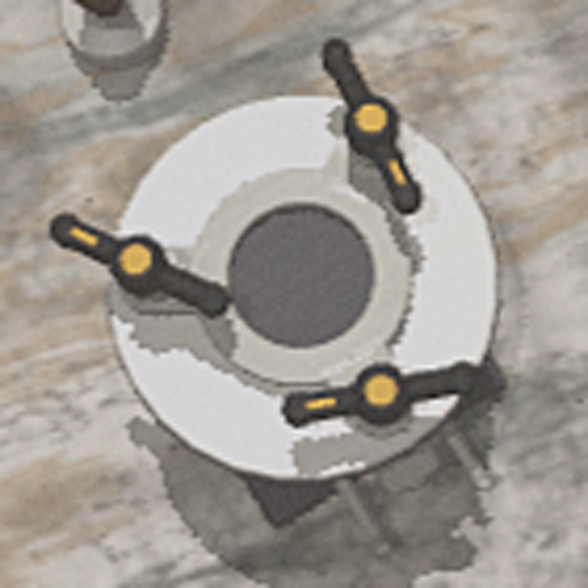

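Each pair of knobs measures about 117 mm apart, against 118 mm given, so the positions hold up. Next come the exact wing angles and hub-top heights relative to the flange, from both cameras.

Run:
```python
from h import *
K=np.array([[.5769,-.1433],[.5527,-.0282],[.4648,-.1070]])
for f in('t0','s0'):
    d=dict(np.load(f'pics/{f}.npz'));P=pts(d);im=d['pixels'].astype(int);C=K.mean(0)
    r=np.hypot(*(P[...,:2]-C).transpose(2,0,1))
    fl=(abs(P[...,2]-.148)<.006)&(r>.06)&(r<.085)
    print(f,'flange',np.median(P[fl][:,2]).round(4),fl.sum(), 'carrier',np.median(P[(r<.045)&(r>.03)&(abs(P[...,2]-.163)<.01)][:,2]).round(4))
    for k in K:
        D=P[...,:2]-k;rr=np.hypot(D[...,0],D[...,1]);br=(im[...,0]-im[...,2]>45)
        hub=(rr<.016)&(P[...,2]>.195)&br; ring=(rr<.0095)&(P[...,2]>.195)
        bar=(rr<.047)&(P[...,2]>.188)&(P[...,2]<.215)
        q=P[bar][:,:2]; arms=P[bar&(rr>.02)]
        w,v=np.linalg.eigh(np.cov(q.T));a=np.degrees(np.arctan2(v[1,1],v[0,1]))
        inl=P[bar&br&(rr>.015)&(rr<.04)][:,:2].mean(0)-k
        hp=P[hub]
        print(' ',k,'hubxy',hp.mean(0).round(4),'top med',np.median(hp[:,2]).round(4),'p90',np.percentile(hp[:,2],90).round(4),len(hp),'ringz',np.median(P[ring][:,2]).round(4),'bar z',np.median(arms[:,2]).round(4),np.percentile(arms[:,2],85).round(4),'ang',a.round(1),'inlay',np.degrees(np.arctan2(inl[1],inl[0])).round(1))
```

```text
t0 flange 0.1475 2256 carrier 0.1632
  [ 0.5769 -0.1433] hubxy [ 0.5777 -0.1428  0.2081] top med 0.2079 p90 0.2097 42 ringz 0.2075 bar z 0.2028 0.2043 ang -174.2 inlay -174.4
  [ 0.5527 -0.0282] hubxy [ 0.5532 -0.0276  0.2087] top med 0.2087 p90 0.2099 45 ringz 0.2079 bar z 0.2028 0.2044 ang -135.5 inlay 44.4
  [ 0.4648 -0.107 ] hubxy [ 0.4656 -0.1066  0.2062] top med 0.2063 p90 0.2079 48 ringz 0.2056 bar z 0.2006 0.2021 ang 80.8 inlay 79.3
s0 flange 0.1471 938 carrier 0.1627
  [ 0.5769 -0.1433] hubxy [ 0.5769 -0.1419  0.2079] top med 0.208 p90 0.2087 17 ringz 0.2071 bar z 0.1988 0.2027 ang -172.9 inlay -174.8
  [ 0.5527 -0.0282] hubxy [ 0.5527 -0.0274  0.208 ] top med 0.2079 p90 0.2091 21 ringz 0.2073 bar z 0.1991 0.2029 ang -135.4 inlay 42.1
  [ 0.4648 -0.107 ] hubxy [ 0.4648 -0.1063  0.2056] top med 0.2056 p90 0.2065 25 ringz 0.2051 bar z 0.198 0.2009 ang 80.3 inlay 80.4
```

Request:
{"method": "drive_tool", "body": {
  "rows": "0 0 0 0.17 0;0 0 0 0.34 0;0 0 0 0.5 0;0 0 0 0.7 0;0 0.1 -0.1 0.75 0;0 0.25 -0.25 0.75 0;0 0.37 -0.4 0.75 0;0 0.5 -0.55 0.75 0",
  "grip_force": 20
}}

```text
time_s: 0.9
eef_pos: [0.3532, 0.4141, 0.4112]
tcp_rot: [0.592, 3.085, -0.0]
force: [0.4, 0.9, 0.2]
finger_gap: 0.0271
grip_force: 0.0
```

```bash
cat > plan.py <<'E'
import sys,numpy as np
from rig import arm
KN={1:(.5772,-.1430),2:(.553,-.0278),3:(.4652,-.1067)}
R=lambda a:np.array([np.cos(a),np.sin(a)])
PSI=np.radians(-21.7) # tool width axis
V=[sx*.010*R(PSI)+sy*.0135*R(PSI+np.pi/2) for sx in(1,-1) for sy in(1,-1)]
def raw(a):
    e=R(a);n=np.array([np.sin(a),-np.cos(a)]);s=max(V,key=lambda v:v@n)
    return s@n,s@e
def cen(k,deg):
    a=np.radians(deg);h=raw(a)[0];o=np.mean([raw(a+np.radians(x))[1] for x in range(-15,16)])
    n=np.array([np.sin(a),-np.cos(a)])
    return np.array(KN[k])+(.031-.4*o)*R(a)-(.0065+h)*n
def rows(k,angs,z,base):
    for a in angs:
        d=(np.array([*cen(k,a),z])-base)/.3
        print(a,'0 %.3f %.3f %.3f 0;'%tuple(d))
if __name__=='__main__':  # plan.py knob z base_x base_y base_z angles...
    f=list(map(float,sys.argv[2:])); rows(int(sys.argv[1]),f[4:],f[0],np.array(f[1:4]))
    s=arm.get_state();print(s['eef_pos'].round(4),s['force'].round(2),s['ft_torque'].round(3))
E
python3 plan.py 2 .25 .3721 .3916 .4106 75
```

```text
75.0 0 0.570 -1.288 -0.535 0;
[0.3532 0.4141 0.4112] [0.36 0.92 0.18] [-0.008  0.032  0.007]
```

Request:
{"method": "drive_tool", "body": {
  "rows": "0 0.07 -0.15 0 0;0 0.14 -0.3 0 0;0 0.21 -0.45 0 0;0 0.28 -0.6 0 0;0 0.35 -0.75 -0.1 0;0 0.42 -0.9 -0.2 0;0 0.5 -1 -0.3 0;0 0.5 -1 -0.3 0"
}}

```text
time_s: 1.7
eef_pos: [0.502, 0.1122, 0.3178]
tcp_rot: [-0.597, -3.08, 0.004]
force: [-1.2, 0.3, -0.6]
finger_gap: 0.0005
grip_force: 0.0
```

Run:
```python
from rig import arm
s=arm.get_state();print(s['eef_pos'],s['qvel'].round(3),s['tcp_rot'])
```

```text
[0.50195725 0.11217106 0.31778604] [-0.151  0.087  0.028  0.037 -0.122 -0.15 ] [-0.59744563 -3.079602    0.00423809]
```

Request:
{"method": "drive_tool", "body": {
  "rows": "0 0.07 -0.15 -0.05 0;0 0.13 -0.29 -0.12 0;0 0.137 -0.357 -0.2 0;0 0.137 -0.357 -0.226 0;0 0.137 -0.357 -0.226 0;0 0.137 -0.357 -0.226 0"
}}

```text
time_s: 2.3
eef_pos: [0.5436, 0.0098, 0.2544]
tcp_rot: [0.591, 3.085, 0.001]
force: [-0.8, -0.2, 0.4]
finger_gap: 0.0003
grip_force: 0.0
```

```bash
python3 plan.py 2 .184 .543 .005 .25 75 60 50 40
```

```text
75.0 0 0.001 0.000 -0.220 0;
60.0 0 0.036 0.017 -0.220 0;
50.0 0 0.056 0.023 -0.220 0;
40.0 0 0.073 0.019 -0.220 0;
[0.5436 0.0098 0.2544] [-0.8  -0.17  0.42] [ 0.001 -0.016  0.002]
```

Request:
{"method": "drive_tool", "body": {
  "rows": "0 0 -0.008 -0.1 0;0 0 -0.008 -0.2 0;0 0 -0.008 -0.225 0;0 0 -0.008 -0.225 0;0 0 -0.008 -0.225 0"
}}

```text
time_s: 2.8
eef_pos: [0.5447, 0.0066, 0.1878]
tcp_rot: [0.591, 3.083, 0.0]
force: [-0.3, -0.2, 0.2]
finger_gap: 0.0007
grip_force: 0.0
```

Run:
```python
from h import *
snap('top','t1')
s=arm.get_state();print(s['eef_pos'],s['qvel'].round(3),s['force'])
d=cv2.imread('pics/t1.png')[140:300,210:400];cv2.imwrite('pics/t1c.png',cv2.resize(d,None,fx=3.5,fy=3.5))
```

```text
[0.54491366 0.00640721 0.18795001] [-0.007 -0.002  0.001 -0.001 -0.004 -0.001] [ 1.17978815 -0.6636952   0.57143751]
```

View pics/t1c.png

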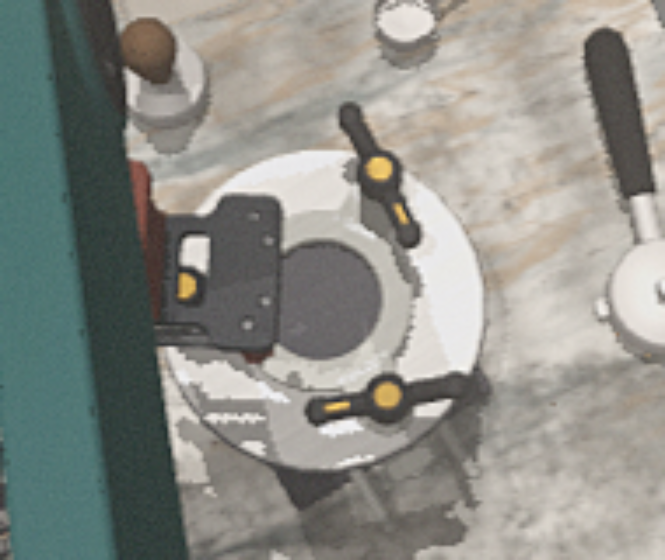

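The fingers stand beside wing 2 with the hub clear of them (crop 187,285). I'll start sweeping.

```bash
python3 plan.py 2 .184 .545 .0065 .188 62 50 38 25 10 -5 -20 -35
```

```text
62.0 0 0.025 0.010 -0.013 0;
50.0 0 0.050 0.018 -0.013 0;
38.0 0 0.070 0.012 -0.013 0;
25.0 0 0.091 0.001 -0.013 0;
10.0 0 0.113 -0.020 -0.013 0;
-5.0 0 0.129 -0.049 -0.013 0;
-20.0 0 0.146 -0.086 -0.013 0;
-35.0 0 0.159 -0.118 -0.013 0;
[0.5449 0.0064 0.188 ] [ 1.18 -0.66  0.57] [-0.058 -0.044  0.038]
```

Request:
{"method": "drive_tool", "body": {
  "rows": "0 0.025 0.01 -0.013 0;0 0.05 0.018 -0.013 0;0 0.07 0.012 -0.013 0;0 0.091 0.001 -0.013 0;0 0.113 -0.02 -0.013 0;0 0.129 -0.049 -0.013 0;0 0.146 -0.086 -0.013 0;0 0.159 -0.118 -0.013 0"
}}

```text
time_s: 3.65
eef_pos: [0.5917, -0.0307, 0.1821]
tcp_rot: [0.594, 3.085, -0.001]
force: [-1.0, -0.4, 0.8]
finger_gap: 0.0006
grip_force: 0.0
```

```bash
python3 plan.py 2 .184 .5927 -.0289 .184 -50 -65 -80 -95 -110 -125 -140 -155; python3 plan.py 2 .184 0 0 0 -35
```

```text
-50.0 0 -0.005 -0.028 0.000 0;
-65.0 0 -0.020 -0.055 0.000 0;
-80.0 0 -0.043 -0.077 0.000 0;
-95.0 0 -0.074 -0.092 0.000 0;
-110.0 0 -0.114 -0.111 0.000 0;
-125.0 0 -0.146 -0.128 0.000 0;
-140.0 0 -0.172 -0.124 0.000 0;
-155.0 0 -0.197 -0.111 0.000 0;
[ 0.5917 -0.0307  0.1821] [-1.   -0.36  0.77] [-0.069  0.096 -0.027]
-35.0 0 1.976 -0.096 0.613 0;
[ 0.5917 -0.0307  0.1821] [-1.   -0.36  0.77] [-0.069  0.096 -0.027]
```

Run:
```python
from h import *
snap('top','t2');snap('wrist','w2')
a=cv2.imread('pics/t2.png')[150:290,220:360];b=cv2.imread('pics/w2.png')
s=arm.get_state();print(s['eef_pos'],s['force'],s['ft_torque'])
cv2.imwrite('pics/c2.png',np.hstack([cv2.resize(a,(330,330)),cv2.resize(b,(470,330))]))
```

```text
[ 0.5918105  -0.03118841  0.18206765] [-0.30948419  0.61719936  0.03007831] [ 0.02595684 -0.0291555  -0.03322846]
```

View pics/c2.png

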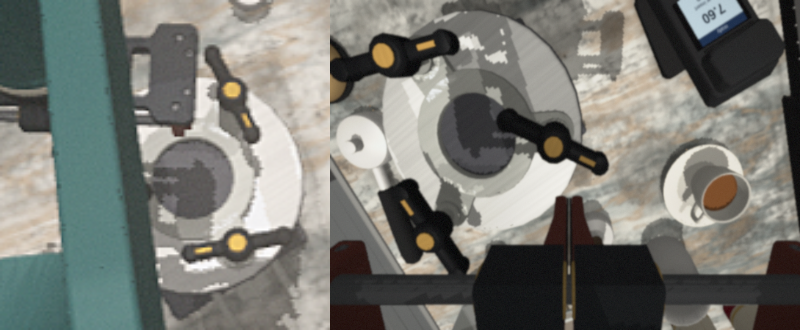

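```bash
cat > wing.py <<'E'
from h import *
from plan import KN
def wings(cam='wrist',name=None):
    d=snap(cam,name);P=pts(d);im=d['pixels'].astype(int)
    fl=(abs(P[...,2]-.148)<.004)&(np.hypot(P[...,0]-.5315,P[...,1]+.0925)<.085);dz=.148-np.median(P[fl][:,2])
    for k,c in KN.items():
        D=P[...,:2]-np.array(c);rr=np.hypot(D[...,0],D[...,1]);br=im[...,0]-im[...,2]>45
        zo=(P[...,2]>.190)&(P[...,2]<.218)
        inl=D[zo&br&(rr>.016)&(rr<.042)];hub=P[zo&br&(rr<.012)]
        dk=D[zo&(im.max(-1)<80)&(rr>.015)&(rr<.045)]
        ang=np.degrees(np.arctan2(dk[:,1],dk[:,0]));a2=np.degrees(np.angle(np.exp(2j*np.radians(ang)).mean()))/2 if len(dk) else None
        i=np.degrees(np.arctan2(*inl.mean(0)[::-1])) if len(inl) else None
        print(k,'inlay',i,len(inl),'bar',a2,len(dk),'hub',(np.median(hub,0)+[0,0,dz]).round(4) if len(hub) else None,len(hub),'dz',dz)
if __name__=='__main__':
    import sys;wings('wrist',sys.argv[1])
E
python3 wing.py w3
python3 - <<'E'
from h import *
d=dict(np.load('pics/w2.npz'));P=pts(d);z=d['z_map']
for v in(245,260,280):
    r=[(u,P[v,u].round(4)) for u in range(300,345) if 0<z[v,u]<.4 and abs(P[v,u,2]-.2)<.06]
    print(v,r[:1],r[-1:],len(r))
E
```

```text
1 inlay -175.59715781539913 143 bar 4.745959717758151 2516 hub [ 0.5775 -0.142   0.209 ] 414 dz -0.0002425892185543288
2 inlay 45.8372633007945 134 bar 44.13310923082677 2427 hub [ 0.5529 -0.0268  0.2091] 496 dz -0.0002425892185543288
3 inlay 80.35032902396712 224 bar 80.64781770780279 3166 hub [ 0.4656 -0.1057  0.2067] 719 dz -0.0002425892185543288
245 [(300, array([ 0.6111, -0.0581,  0.1483]))] [(344, array([ 0.586 , -0.0191,  0.2278]))] 43
260 [(305, array([ 0.5787, -0.035 ,  0.2444]))] [(344, array([ 0.5857, -0.0198,  0.2427]))] 39
280 [(300, array([ 0.5791, -0.0363,  0.2592]))] [(344, array([ 0.585 , -0.0204,  0.2598]))] 37
```

Run:
```python
from h import *
d=dict(np.load('pics/w2.npz'));P=pts(d);z=d['z_map']
for v in range(225,300,6): print(v,[(u,*P[v,u].round(3)) for u in (312,318,322,326,332)])
s=arm.get_state();print(d['pose'].round(3),s['eef_pos'])
c=d['pixels'][180:330,240:400];cv2.imwrite('pics/w2c.png',cv2.resize(c,None,fx=4,fy=4)[:,:,::-1])
```

```text
225 [(312, np.float64(0.601), np.float64(-0.045), np.float64(0.147)), (318, np.float64(0.601), np.float64(-0.04), np.float64(0.149)), (322, np.float64(0.603), np.float64(-0.038), np.float64(0.147)), (326, np.float64(0.66), np.float64(-0.057), np.float64(0.0)), (332, np.float64(0.663), np.float64(-0.051), np.float64(-0.0))]
231 [(312, np.float64(0.604), np.float64(-0.046), np.float64(0.149)), (318, np.float64(0.606), np.float64(-0.042), np.float64(0.147)), (322, np.float64(0.665), np.float64(-0.064), np.float64(0.001)), (326, np.float64(0.667), np.float64(-0.06), np.float64(-0.001)), (332, np.float64(0.669), np.float64(-0.054), np.float64(0.0))]
237 [(312, np.float64(0.58), np.float64(-0.033), np.float64(0.219)), (318, np.float64(0.581), np.float64(-0.031), np.float64(0.219)), (322, np.float64(0.672), np.float64(-0.067), np.float64(0.001)), (326, np.float64(0.674), np.float64(-0.063), np.float64(0.001)), (332, np.float64(0.583), np.float64(-0.024), np.float64(0.22))]
243 [(312, np.float64(0.58), np.float64(-0.033), np.float64(0.226)), (318, np.float64(0.581), np.float64(-0.03), np.flo
[... 2618 characters left out ...]
loat64(0.267)), (322, np.float64(0.584), np.float64(-0.029), np.float64(0.265)), (326, np.float64(0.6), np.float64(-0.034), np.float64(0.238)), (332, np.float64(0.584), np.float64(-0.025), np.float64(0.266))]
297 [(312, np.float64(0.561), np.float64(-0.022), np.float64(0.304)), (318, np.float64(0.562), np.float64(-0.021), np.float64(0.304)), (322, np.float64(0.583), np.float64(-0.029), np.float64(0.269)), (326, np.float64(0.602), np.float64(-0.035), np.float64(0.24)), (332, np.float64(0.583), np.float64(-0.025), np.float64(0.272))]
[[ 0.371 -0.885 -0.282  0.515]
 [ 0.929  0.353  0.114 -0.   ]
 [-0.001 -0.304  0.953  0.381]
 [ 0.     0.     0.     1.   ]] [ 0.59133012 -0.03035153  0.18203426]
```

View pics/w2c.png

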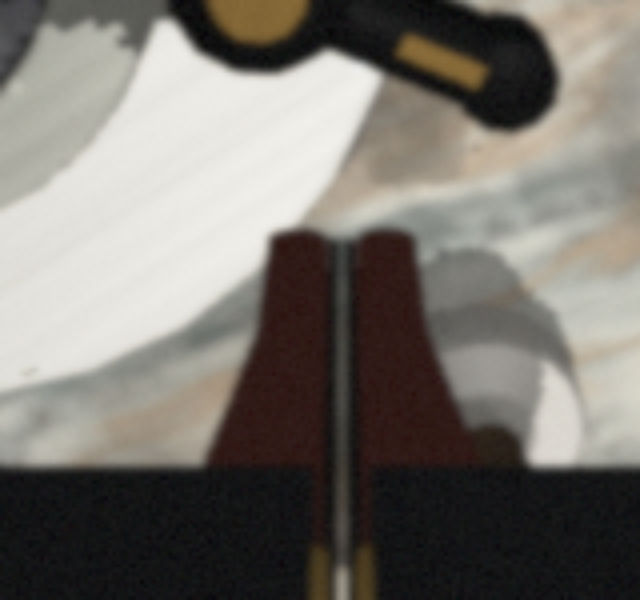

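Run:
```python
from h import *
for n in('scene','top'):
    d=snap(n,n+'3');P=pts(d);im=d['pixels'].astype(int)
    m=(np.hypot(P[...,0]-.59,P[...,1]+.03)<.05)&(P[...,2]>.17)&(P[...,2]<.27)
    red=m&(im[...,0]>1.5*im[...,1]+8)&(im[...,2]>im[...,1]*.7)
    q=P[red]; print(n,red.sum()); 
    if len(q): print(np.percentile(q,[2,25,50,75,98],axis=0).round(4))
c=vision.get_image('scene')['pixels'][130:260,240:400];cv2.imwrite('pics/s3c.png',cv2.resize(c,None,fx=4.5,fy=4.5)[:,:,::-1])
```

```text
scene 125
[[ 0.5774 -0.0324  0.2269]
 [ 0.5795 -0.0291  0.2382]
 [ 0.5827 -0.0211  0.2511]
 [ 0.5843 -0.0189  0.2626]
 [ 0.5905 -0.016   0.2695]]
top 0
```

View pics/s3c.png

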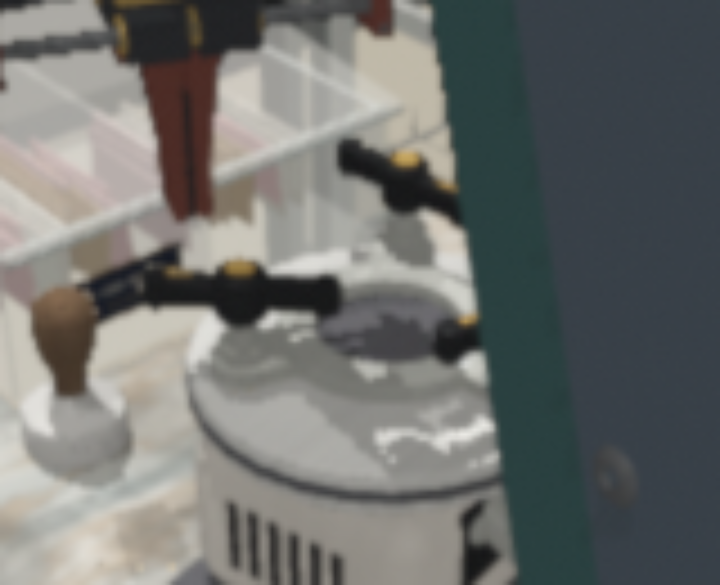

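Both views show the fingertips near z = 0.216 while the reported TCP is 0.182. The tool therefore sits about 34 mm higher than reported and swept over the wings, which have not moved. x and y agree with the report. I'll command z 34 mm lower and use the measured tip size.

```bash
sed -i 's/sy\*.0135/sy*.009/' plan.py; python3 plan.py 2 .150 .5915 -.0307 .182 -40 -55 -70 -85 -100
```

```text
-40.0 0 -0.003 -0.016 -0.107 0;
-55.0 0 -0.013 -0.041 -0.107 0;
-70.0 0 -0.031 -0.065 -0.107 0;
-85.0 0 -0.055 -0.083 -0.107 0;
-100.0 0 -0.086 -0.097 -0.107 0;
[ 0.5908 -0.0292  0.1821] [-0.21 -0.55 -0.51] [-0.028 -0.004 -0.006]
```

Request:
{"method": "drive_tool", "body": {
  "rows": "0 0 -0.005 -0.05 0;0 -0.003 -0.016 -0.1 0;0 -0.003 -0.016 -0.107 0;0 -0.013 -0.041 -0.107 0;0 -0.031 -0.065 -0.107 0;0 -0.055 -0.083 -0.107 0;0 -0.086 -0.097 -0.107 0;0 -0.086 -0.097 -0.107 0"
}}

```text
time_s: 4.75
eef_pos: [0.5638, -0.0591, 0.1503]
tcp_rot: [-0.594, -3.084, 0.0]
force: [1.0, -0.4, 0.0]
finger_gap: 0.0004
grip_force: 0.0
```

```bash
python3 plan.py 2 .150 .5657 -.0598 .150 -115 -130 -145 -160 -175 -190 -205 -220; python3 wing.py w4
```

```text
-115.0 0 -0.035 -0.013 0.000 0;
-130.0 0 -0.065 -0.018 0.000 0;
-145.0 0 -0.091 -0.008 0.000 0;
-160.0 0 -0.115 0.010 0.000 0;
-175.0 0 -0.133 0.035 0.000 0;
-190.0 0 -0.147 0.066 0.000 0;
-205.0 0 -0.161 0.103 0.000 0;
-220.0 0 -0.167 0.132 0.000 0;
[ 0.5638 -0.0591  0.1503] [ 0.99 -0.42  0.02] [-0.046 -0.006 -0.014]
1 inlay -175.82572888517063 176 bar -3.9746067892848 1945 hub None 0 dz -0.00023045502631693915
2 inlay 45.9611063502856 155 bar 52.81017570341462 4333 hub [ 0.5526 -0.0267  0.2091] 683 dz -0.00023045502631693915
3 inlay 80.40047379189859 247 bar 80.74126343500717 3975 hub [ 0.4655 -0.1056  0.2067] 966 dz -0.00023045502631693915
```

Clear of contact so far, and wing 2 is still at 45°. I'll sweep on to push the arm at -136°.

Request:
{"method": "drive_tool", "body": {
  "rows": "0 -0.03 -0.015 0 0;0 -0.065 -0.018 0 0;0 -0.091 -0.008 0 0;0 -0.115 0.01 0 0;0 -0.133 0.035 0 0;0 -0.147 0.066 0 0;0 -0.161 0.103 0 0;0 -0.167 0.132 0 0"
}}

```text
time_s: 5.6
eef_pos: [0.5139, -0.0184, 0.1499]
tcp_rot: [-0.592, -3.084, 0.002]
force: [-0.6, -3.8, -0.7]
finger_gap: 0.0003
grip_force: 1.8
```

```bash
python3 plan.py 2 .150 .5156 -.0202 .150 -240 -260 -280 -300 -320 -340 -360 -380; python3 wing.py w5
```

```text
-240.0 0 0.014 0.034 0.000 0;
-260.0 0 0.042 0.062 0.000 0;
-280.0 0 0.082 0.081 0.000 0;
-300.0 0 0.127 0.097 0.000 0;
-320.0 0 0.165 0.094 0.000 0;
-340.0 0 0.197 0.072 0.000 0;
-360.0 0 0.220 0.037 0.000 0;
-380.0 0 0.239 -0.011 0.000 0;
[ 0.5139 -0.0184  0.1499] [-0.59 -3.75 -0.67] [-0.809  0.027 -0.057]
1 inlay None 0 bar -3.678462130359071 1058 hub None 0 dz -0.00025240297925885335
2 inlay -35.51080427142053 64 bar -36.908774956300306 874 hub None 0 dz -0.00025240297925885335
3 inlay 80.55329529646552 151 bar 81.29924805608889 3216 hub [ 0.4655 -0.1056  0.2067] 673 dz -0.00025240297925885335
```

Request:
{"method": "drive_tool", "body": {
  "rows": "0 0.014 0.034 0 0;0 0.042 0.062 0 0;0 0.082 0.081 0 0;0 0.127 0.097 0 0;0 0.165 0.094 0 0;0 0.197 0.072 0 0;0 0.22 0.037 0 0;0 0.239 -0.011 0 0"
}}

```text
time_s: 6.45
eef_pos: [0.5883, -0.0215, 0.1498]
tcp_rot: [0.592, 3.085, 0.003]
force: [-0.4, 3.4, 0.6]
finger_gap: 0.0005
grip_force: 1.5
```

```bash
python3 plan.py 2 .150 .5873 -.0235 .150 -398 -416 -434 -452 -470 -488 -506 -524; python3 wing.py w6
```

```text
-398.0 0 0.011 -0.037 0.000 0;
-416.0 0 -0.000 -0.067 0.000 0;
-434.0 0 -0.022 -0.094 0.000 0;
-452.0 0 -0.055 -0.113 0.000 0;
-470.0 0 -0.097 -0.130 0.000 0;
-488.0 0 -0.134 -0.140 0.000 0;
-506.0 0 -0.165 -0.128 0.000 0;
-524.0 0 -0.192 -0.105 0.000 0;
[ 0.5883 -0.0215  0.1498] [-0.35  3.35  0.56] [ 0.603  0.114 -0.033]
1 inlay -176.87304374155488 125 bar -0.6600981744104951 3139 hub None 0 dz -0.00025063265444030813
2 inlay 161.01507188091418 188 bar -8.288556899081115 3952 hub [ 0.5528 -0.0268  0.2058] 627 dz -0.00025063265444030813
3 inlay 80.29109291002467 312 bar 78.43183459029473 2610 hub [ 0.4679 -0.1024  0.2068] 417 dz -0.00025063265444030813
```

Request:
{"method": "drive_tool", "body": {
  "rows": "0 0.011 -0.037 0 0;0 0 -0.067 0 0;0 -0.022 -0.094 0 0;0 -0.055 -0.113 0 0;0 -0.097 -0.13 0 0;0 -0.134 -0.14 0 0;0 -0.165 -0.128 0 0;0 -0.192 -0.105 0 0"
}}

```text
time_s: 7.3
eef_pos: [0.5302, -0.0546, 0.1507]
tcp_rot: [0.594, 3.081, -0.001]
force: [7.3, -0.3, -1.5]
finger_gap: 0.0006
grip_force: 3.1
```

```bash
python3 plan.py 2 .150 .5297 -.055 .150 -540 -556 -572 -588 -604 -614 -624 -630; python3 wing.py w7
```

```text
-540.0 0 -0.018 0.029 0.000 0;
-556.0 0 -0.034 0.066 0.000 0;
-572.0 0 -0.046 0.100 0.000 0;
-588.0 0 -0.043 0.130 0.000 0;
-604.0 0 -0.028 0.156 0.000 0;
-614.0 0 -0.014 0.170 0.000 0;
-624.0 0 0.003 0.182 0.000 0;
-630.0 0 0.014 0.188 0.000 0;
[ 0.5302 -0.0546  0.1507] [ 7.27 -0.25 -1.48] [-0.07  -1.316 -0.119]
1 inlay -175.56034075618498 62 bar -2.8079157322265047 307 hub None 0 dz -0.00024848832152354894
2 inlay None 0 bar 19.978907566623796 2439 hub [ 0.5505 -0.0258  0.2037] 329 dz -0.00024848832152354894
3 inlay 80.40378916190963 193 bar 80.85386074969455 3441 hub [ 0.4654 -0.1055  0.2068] 726 dz -0.00024848832152354894
```

Request:
{"method": "drive_tool", "body": {
  "rows": "0 -0.018 0.029 0 0;0 -0.034 0.066 0 0;0 -0.046 0.1 0 0;0 -0.043 0.13 0 0;0 -0.028 0.156 0 0;0 -0.014 0.17 0 0"
}}

```text
time_s: 7.95
eef_pos: [0.5246, -0.0023, 0.1496]
tcp_rot: [-0.591, -3.084, 0.002]
force: [-0.4, -6.1, -1.1]
finger_gap: 0.0004
grip_force: 2.6
```

```bash
python3 plan.py 2 .150 .5255 -.004 .150 -622 -630 -638 -646 -654 -662 -670; python3 wing.py w8
```

```text
-622.0 0 0.013 0.010 0.000 0;
-630.0 0 0.028 0.018 0.000 0;
-638.0 0 0.045 0.025 0.000 0;
-646.0 0 0.064 0.033 0.000 0;
-654.0 0 0.083 0.039 0.000 0;
-662.0 0 0.099 0.045 0.000 0;
-670.0 0 0.115 0.046 0.000 0;
[ 0.5246 -0.0023  0.1496] [-0.38 -6.05 -1.11] [-1.106  0.2   -0.07 ]
1 inlay -177.49100989035782 2 bar -5.603195680628499 1206 hub None 0 dz -0.00026013873505170704
2 inlay None 0 bar -68.05674588269652 345 hub None 0 dz -0.00026013873505170704
3 inlay 80.3988200918208 186 bar 81.87617102966402 2701 hub [ 0.4655 -0.1056  0.2068] 687 dz -0.00026013873505170704
```

Request:
{"method": "drive_tool", "body": {
  "rows": "0 0.013 0.01 0 0;0 0.028 0.018 0 0;0 0.045 0.025 0 0;0 0.064 0.033 0 0"
}}

```text
time_s: 8.4
eef_pos: [0.5438, 0.0082, 0.1496]
tcp_rot: [-0.593, -3.083, -0.001]
force: [-3.2, -1.4, 0.2]
finger_gap: 0.0006
grip_force: 1.3
```

```bash
python3 plan.py 2 .150 .5447 .0059 .150 -652 -658 -664 -670 -676 -682 -688; python3 wing.py w9
```

```text
-652.0 0 0.015 0.004 0.000 0;
-658.0 0 0.026 0.009 0.000 0;
-664.0 0 0.039 0.013 0.000 0;
-670.0 0 0.051 0.013 0.000 0;
-676.0 0 0.061 0.010 0.000 0;
-682.0 0 0.072 0.005 0.000 0;
-688.0 0 0.082 -0.000 0.000 0;
[0.5438 0.0082 0.1496] [-3.23 -1.44  0.21] [-0.121  0.562 -0.017]
1 inlay None 0 bar -15.100166920096234 356 hub None 0 dz -0.00023995897312123482
2 inlay -107.32001645021248 79 bar 87.86102959819688 1537 hub None 0 dz -0.00023995897312123482
3 inlay 80.20478987008651 239 bar 82.29125130241104 1944 hub [ 0.4669 -0.1038  0.2068] 526 dz -0.00023995897312123482
```

Request:
{"method": "drive_tool", "body": {
  "rows": "0 0.015 0.004 0 0;0 0.026 0.009 0 0;0 0.039 0.013 0 0;0 0.045 0.013 0 0"
}}

```text
time_s: 8.85
eef_pos: [0.558, 0.0114, 0.1499]
tcp_rot: [-0.593, -3.085, -0.0]
force: [-3.4, -1.0, -0.6]
finger_gap: 0.0003
grip_force: 1.6
```

```bash
python3 plan.py 2 .150 .5582 .0098 .150 -673 -679 -685 -691 -697 -703 -709 -715 -721 -727 -733; python3 wing.py w10
```

```text
-673.0 0 0.011 -0.002 0.000 0;
-679.0 0 0.021 -0.006 0.000 0;
-685.0 0 0.032 -0.010 0.000 0;
-691.0 0 0.042 -0.017 0.000 0;
-697.0 0 0.051 -0.024 0.000 0;
-703.0 0 0.059 -0.033 0.000 0;
-709.0 0 0.067 -0.043 0.000 0;
-715.0 0 0.074 -0.054 0.000 0;
-721.0 0 0.079 -0.065 0.000 0;
-727.0 0 0.084 -0.078 0.000 0;
-733.0 0 0.091 -0.092 0.000 0;
[0.558  0.0114 0.1499] [-3.37 -0.99 -0.61] [-0.111  0.751 -0.08 ]
1 inlay None 0 bar 30.476410065145664 27 hub None 0 dz -0.00024877437354031695
2 inlay -126.9036773072451 184 bar 62.8242862348943 2318 hub [ 0.5518 -0.0261  0.2017] 437 dz -0.00024877437354031695
3 inlay 80.21052859256382 257 bar 81.18886177232002 2044 hub None 0 dz -0.00024877437354031695
```

Request:
{"method": "drive_tool", "body": {
  "rows": "0 0.011 -0.002 0 0;0 0.021 -0.006 0 0;0 0.026 -0.008 0 0"
}}

```text
time_s: 9.2
eef_pos: [0.5658, 0.0087, 0.1499]
tcp_rot: [-0.593, -3.085, 0.0]
force: [-4.7, 0.3, -0.8]
finger_gap: 0.0002
grip_force: 1.8
```

Request:
{"method": "drive_tool", "body": {
  "rows": "0 0.006 -0.002 0 0;0 0.016 -0.009 0 0;0 0.02 -0.012 0 0"
}}

```text
time_s: 9.5
eef_pos: [0.5709, 0.0048, 0.1497]
tcp_rot: [-0.593, -3.083, 0.001]
force: [-6.6, -1.3, 0.0]
finger_gap: 0.0005
grip_force: 2.5
```

Request:
{"method": "drive_tool", "body": {
  "rows": "0 0.005 -0.004 0 0;0 0.009 -0.008 0 0;0 0.009 -0.008 0 0"
}}

```text
time_s: 9.8
eef_pos: [0.5732, 0.0029, 0.1496]
tcp_rot: [-0.593, -3.082, -0.0]
force: [-5.9, 0.1, -0.1]
finger_gap: 0.0007
grip_force: 2.7
```

```bash
python3 wing.py w11;python3 plan.py 2 .150 .5747 .0014 .150 -697 -700 -703 -706 -709 -712 -715 -718
```

```text
1 inlay None 0 bar 19.905568195687 849 hub None 0 dz -0.000251753107555569
2 inlay -158.69742632080082 212 bar 36.73276714201145 3111 hub [ 0.5528 -0.0269  0.2013] 542 dz -0.000251753107555569
3 inlay 80.24031735007011 278 bar 79.93372138542377 2251 hub None 0 dz -0.000251753107555569
-697.0 0 -0.004 0.004 0.000 0;
-700.0 0 0.000 -0.000 0.000 0;
-703.0 0 0.004 -0.005 0.000 0;
-706.0 0 0.008 -0.010 0.000 0;
-709.0 0 0.012 -0.015 0.000 0;
-712.0 0 0.016 -0.020 0.000 0;
-715.0 0 0.019 -0.026 0.000 0;
-718.0 0 0.021 -0.031 0.000 0;
[0.5732 0.003  0.1496] [-6.78  1.11 -0.88] [ 0.055  1.139 -0.082]
```

Still turning (wing at -698), and the hub is at 0.2013. I'll continue in small steps.

Request:
{"method": "drive_tool", "body": {
  "rows": "0 0.004 -0.005 0 0;0 0.008 -0.01 0 0;0 0.01 -0.013 0 0"
}}

```text
time_s: 10.15
eef_pos: [0.5748, 0.0006, 0.1494]
tcp_rot: [-0.593, -3.08, -0.003]
force: [-9.5, 6.7, 3.1]
finger_gap: 0.0006
grip_force: 5.5
```

Request:
{"method": "drive_tool", "body": {
  "rows": "0 0.004 -0.005 0 0;0 0.007 -0.01 0 0;0 0.009 -0.013 0 0"
}}

```text
time_s: 10.45
eef_pos: [0.576, -0.0017, 0.1492]
tcp_rot: [-0.592, -3.077, -0.007]
force: [-12.9, 10.9, 4.3]
finger_gap: 0.0005
grip_force: 8.0
```

```bash
python3 wing.py w12;python3 plan.py 2 .150 .5804 -.0064 .150 -715 -718 -721 -724 -727 -730 -733
```

```text
1 inlay None 0 bar 13.980449722139259 1311 hub None 0 dz -0.00024790995897847057
2 inlay -166.09849269344343 151 bar 29.300905301397606 3274 hub [ 0.553  -0.027   0.2012] 565 dz -0.00024790995897847057
3 inlay 80.25075444600233 284 bar 79.41644365255662 2332 hub None 0 dz -0.00024790995897847057
-715.0 0 -0.000 0.000 0.000 0;
-718.0 0 0.002 -0.005 0.000 0;
-721.0 0 0.005 -0.011 0.000 0;
-724.0 0 0.007 -0.018 0.000 0;
-727.0 0 0.010 -0.024 0.000 0;
-730.0 0 0.014 -0.031 0.000 0;
-733.0 0 0.017 -0.038 0.000 0;
[ 0.576  -0.0016  0.1492] [-11.31  10.05   4.17] [ 1.804  2.09  -0.061]
```

Screw 2 is snug: resistance rose from 6 to about 16 N over an 8° twist. At the stop its hub reads 0.2012, so the depth bias is only 0.2 mm. That leaves screw 1 about 560° to go and screw 3 about 395°. I'll back off, lift and move to screw 1.

```bash
python3 plan.py 1 .205 .5804 -.0064 .150 45; python3 plan.py 1 .150 .5804 -.0064 .150 45 30
```

```text
45.0 0 0.021 -0.333 0.183 0;
[ 0.576  -0.0016  0.1492] [-11.31  10.05   4.17] [ 1.804  2.09  -0.061]
45.0 0 0.021 -0.333 0.000 0;
30.0 0 0.047 -0.346 0.000 0;
[ 0.576  -0.0016  0.1492] [-11.31  10.05   4.17] [ 1.804  2.09  -0.061]
```

Request:
{"method": "drive_tool", "body": {
  "rows": "0 -0.03 0.04 0 0;0 -0.035 0.045 0.1 0;0 -0.03 0.045 0.2 0;0 -0.03 0.02 0.2 0;0 0 -0.14 0.2 0;0 0.02 -0.29 0.2 0;0 0.021 -0.333 0.2 0;0 0.021 -0.333 0.2 0"
}}

```text
time_s: 11.3
eef_pos: [0.5873, -0.1071, 0.2097]
tcp_rot: [0.598, 3.083, -0.0]
force: [0.3, 1.0, 0.4]
finger_gap: 0.0004
grip_force: 0.0
```

```bash
python3 wing.py w13;python3 plan.py 1 .150 .5867 -.1063 .150 45 34 20 5 -10 -25 -40
```

```text
1 inlay -175.58202350063056 115 bar 4.5139000258912585 1561 hub [ 0.5774 -0.1421  0.2089] 358 dz -0.0002197572182427998
2 inlay -156.13421229669743 141 bar 25.531678549352335 1661 hub [ 0.5528 -0.0271  0.2013] 396 dz -0.0002197572182427998
3 inlay 80.49073313109034 148 bar 80.4046671827824 2405 hub [ 0.4655 -0.1057  0.2067] 481 dz -0.0002197572182427998
45.0 0 0.000 0.000 0.000 0;
34.0 0 0.019 -0.008 0.000 0;
20.0 0 0.041 -0.025 0.000 0;
5.0 0 0.059 -0.051 0.000 0;
-10.0 0 0.073 -0.082 0.000 0;
-25.0 0 0.087 -0.118 0.000 0;
-40.0 0 0.093 -0.148 0.000 0;
[ 0.5868 -0.1054  0.2096] [ 0.33  0.52 -0.11] [-0.023 -0.005 -0.021]
```

Request:
{"method": "drive_tool", "body": {
  "rows": "0 0 0 -0.1 0;0 0 0 -0.2 0;0 0.019 -0.008 -0.2 0;0 0.041 -0.025 -0.2 0;0 0.059 -0.051 -0.2 0;0 0.073 -0.082 -0.2 0;0 0.087 -0.118 -0.2 0;0 0.093 -0.148 -0.2 0"
}}

```text
time_s: 12.15
eef_pos: [0.6148, -0.1496, 0.1504]
tcp_rot: [0.594, 3.085, 0.002]
force: [-1.5, 6.1, -0.1]
finger_gap: 0.0005
grip_force: 2.5
```

```bash
python3 wing.py w14;python3 plan.py 1 .150 .6146 -.1507 .150 -58 -76 -94 -112 -130 -148 -166 -184
```

```text
1 inlay 142.2448347682952 207 bar -28.49274007506455 4176 hub [ 0.5773 -0.1421  0.2084] 638 dz -0.0002263892987259264
2 inlay None 0 bar 25.1838302866212 2432 hub [ 0.5529 -0.0272  0.2012] 1042 dz -0.0002263892987259264
3 inlay None 0 bar None 0 hub None 0 dz -0.0002263892987259264
-58.0 0 -0.012 -0.030 0.000 0;
-76.0 0 -0.036 -0.057 0.000 0;
-94.0 0 -0.069 -0.075 0.000 0;
-112.0 0 -0.112 -0.091 0.000 0;
-130.0 0 -0.148 -0.099 0.000 0;
-148.0 0 -0.179 -0.086 0.000 0;
-166.0 0 -0.205 -0.062 0.000 0;
-184.0 0 -0.223 -0.028 0.000 0;
[ 0.6152 -0.1511  0.1503] [1.54 3.75 0.1 ] [ 0.881 -0.039 -0.073]
```

Request:
{"method": "drive_tool", "body": {
  "rows": "0 -0.012 -0.03 0 0;0 -0.036 -0.057 0 0;0 -0.069 -0.075 0 0;0 -0.112 -0.091 0 0;0 -0.148 -0.099 0 0;0 -0.179 -0.086 0 0;0 -0.205 -0.062 0 0;0 -0.223 -0.028 0 0"
}}

```text
time_s: 13.0
eef_pos: [0.5507, -0.1607, 0.1515]
tcp_rot: [0.594, 3.077, -0.005]
force: [6.7, -3.7, -1.8]
finger_gap: 0.0002
grip_force: 2.9
```

```bash
python3 wing.py w15;python3 plan.py 1 .150 .5477 -.1591 .150 -202 -220 -238 -256 -274 -292 -310 -328
```

```text
1 inlay None 0 bar 4.876673086549751 2573 hub None 0 dz -0.00022386419140643654
2 inlay -156.384552551857 248 bar 25.14996314807666 2518 hub [ 0.5527 -0.0271  0.2012] 754 dz -0.00022386419140643654
3 inlay 80.63163579458262 305 bar 80.81901474774223 4208 hub [ 0.4654 -0.1058  0.2068] 1017 dz -0.00022386419140643654
-202.0 0 -0.017 0.044 0.000 0;
-220.0 0 -0.027 0.079 0.000 0;
-238.0 0 -0.014 0.110 0.000 0;
-256.0 0 0.010 0.136 0.000 0;
-274.0 0 0.043 0.154 0.000 0;
-292.0 0 0.086 0.170 0.000 0;
-310.0 0 0.121 0.179 0.000 0;
-328.0 0 0.152 0.166 0.000 0;
[ 0.549  -0.159   0.1514] [ 0.91 -1.95  1.25] [-0.535 -0.425 -0.055]
```

Request:
{"method": "drive_tool", "body": {
  "rows": "0 -0.017 0.044 0 0;0 -0.027 0.079 0 0;0 -0.014 0.11 0 0;0 0.01 0.136 0 0;0 0.043 0.154 0 0;0 0.086 0.17 0 0;0 0.121 0.179 0 0;0 0.152 0.166 0 0"
}}

```text
time_s: 13.85
eef_pos: [0.5903, -0.1071, 0.1491]
tcp_rot: [-0.591, -3.079, 0.0]
force: [-6.7, 1.3, -0.1]
finger_gap: 0.0007
grip_force: 2.3
```

```bash
python3 wing.py w16;python3 plan.py 1 .150 .5933 -.1093 .150 -345 -362 -379 -396 -413 -430 -447 -464
```

```text
1 inlay -142.525543659381 155 bar 46.48526869053406 2963 hub [ 0.5774 -0.142   0.2045] 566 dz -0.00021794053504822775
2 inlay -156.21482311877773 268 bar 25.63079841919088 3257 hub [ 0.5527 -0.027   0.2013] 823 dz -0.00021794053504822775
3 inlay None 0 bar 87.42179067377563 2142 hub [ 0.4709 -0.1077  0.2069] 39 dz -0.00021794053504822775
-345.0 0 0.026 -0.023 0.000 0;
-362.0 0 0.043 -0.055 0.000 0;
-379.0 0 0.060 -0.095 0.000 0;
-396.0 0 0.072 -0.131 0.000 0;
-413.0 0 0.063 -0.160 0.000 0;
-430.0 0 0.044 -0.187 0.000 0;
-447.0 0 0.016 -0.207 0.000 0;
-464.0 0 -0.021 -0.223 0.000 0;
[ 0.592  -0.1081  0.1491] [-3.12 -0.54 -0.09] [ 0.108  0.855 -0.093]
```

Request:
{"method": "drive_tool", "body": {
  "rows": "0 0.026 -0.023 0 0;0 0.043 -0.055 0 0;0 0.06 -0.095 0 0;0 0.072 -0.131 0 0;0 0.063 -0.16 0 0;0 0.044 -0.187 0 0;0 0.016 -0.207 0 0;0 -0.021 -0.223 0 0"
}}

```text
time_s: 14.7
eef_pos: [0.5888, -0.1741, 0.1503]
tcp_rot: [0.593, 3.081, 0.004]
force: [4.8, 3.7, -0.7]
finger_gap: 0.0006
grip_force: 2.2
```

```bash
python3 wing.py w17;python3 plan.py 1 .150 .587 -.1762 .150 -474 -484 -494 -504 -514 -522 -530 -538
```

```text
1 inlay 76.40625797586719 204 bar 81.90796344648733 3832 hub [ 0.5769 -0.1419  0.2025] 607 dz -0.00022748564281627193
2 inlay -156.27800668758772 313 bar 28.012488102010174 2142 hub [ 0.5522 -0.0296  0.2012] 510 dz -0.00022748564281627193
3 inlay None 0 bar None 0 hub None 0 dz -0.00022748564281627193
-474.0 0 -0.024 -0.008 0.000 0;
-484.0 0 -0.044 -0.014 0.000 0;
-494.0 0 -0.063 -0.012 0.000 0;
-504.0 0 -0.080 -0.005 0.000 0;
-514.0 0 -0.096 0.006 0.000 0;
-522.0 0 -0.108 0.017 0.000 0;
-530.0 0 -0.118 0.030 0.000 0;
-538.0 0 -0.126 0.045 0.000 0;
[ 0.587  -0.1756  0.1505] [ 1.9   1.17 -1.14] [ 0.165 -0.608 -0.06 ]
```

Request:
{"method": "drive_tool", "body": {
  "rows": "0 -0.024 -0.008 0 0;0 -0.044 -0.014 0 0;0 -0.063 -0.012 0 0;0 -0.08 -0.005 0 0;0 -0.096 0.006 0 0;0 -0.108 0.017 0 0"
}}

```text
time_s: 15.35
eef_pos: [0.5563, -0.1713, 0.1509]
tcp_rot: [0.593, 3.08, -0.003]
force: [7.4, -0.2, -2.3]
finger_gap: 0.0006
grip_force: 3.1
```

```bash
python3 wing.py w18;python3 plan.py 1 .150 .5546 -.1711 .150 -527 -532 -537 -542 -547 -552 -557 -562 -567 -572
```

```text
1 inlay None 0 bar 25.174962374683748 2496 hub [ 0.5764 -0.1417  0.2017] 483 dz -0.0002267232812673825
2 inlay -156.37171681614825 263 bar 26.891981839961936 1945 hub [ 0.5523 -0.0301  0.2012] 374 dz -0.0002267232812673825
3 inlay 77.75698428263257 48 bar 79.14278316873158 3419 hub [ 0.4663 -0.1064  0.2068] 888 dz -0.0002267232812673825
-527.0 0 -0.007 0.008 0.000 0;
-532.0 0 -0.013 0.016 0.000 0;
-537.0 0 -0.018 0.026 0.000 0;
-542.0 0 -0.022 0.036 0.000 0;
-547.0 0 -0.026 0.046 0.000 0;
-552.0 0 -0.032 0.058 0.000 0;
-557.0 0 -0.037 0.071 0.000 0;
-562.0 0 -0.040 0.084 0.000 0;
-567.0 0 -0.045 0.093 0.000 0;
-572.0 0 -0.048 0.103 0.000 0;
[ 0.5557 -0.1706  0.1509] [ 4.48 -1.18 -1.66] [-0.205 -1.015 -0.043]
```

Request:
{"method": "drive_tool", "body": {
  "rows": "0 -0.007 0.008 0 0;0 -0.013 0.016 0 0;0 -0.013 0.016 0 0"
}}

```text
time_s: 15.7
eef_pos: [0.5526, -0.1665, 0.151]
tcp_rot: [0.592, 3.08, -0.003]
force: [6.2, -1.9, -0.5]
finger_gap: 0.0007
grip_force: 2.4
```

Request:
{"method": "drive_tool", "body": {
  "rows": "0 -0.005 0.01 0 0;0 -0.009 0.02 0 0;0 -0.009 0.02 0 0"
}}

```text
time_s: 16.0
eef_pos: [0.549, -0.1607, 0.1509]
tcp_rot: [0.592, 3.082, -0.004]
force: [3.6, -3.8, 0.8]
finger_gap: 0.0005
grip_force: 1.8
```

```bash
python3 wing.py w19;python3 plan.py 1 .150 .548 -.1603 .150 -545 -547 -549 -552 -554 -557 -560 -562
```

```text
1 inlay None 0 bar 4.395091172469925 2315 hub None 0 dz -0.00023528557165361508
2 inlay -156.426730014598 249 bar 25.195856556388378 2461 hub [ 0.5527 -0.0272  0.2013] 756 dz -0.00023528557165361508
3 inlay 80.63116913212852 302 bar 80.83647263382541 4163 hub [ 0.4654 -0.1058  0.2068] 1017 dz -0.00023528557165361508
-545.0 0 -0.002 0.006 0.000 0;
-547.0 0 -0.004 0.010 0.000 0;
-549.0 0 -0.006 0.015 0.000 0;
-552.0 0 -0.010 0.022 0.000 0;
-554.0 0 -0.012 0.027 0.000 0;
-557.0 0 -0.015 0.035 0.000 0;
-560.0 0 -0.017 0.043 0.000 0;
-562.0 0 -0.018 0.048 0.000 0;
[ 0.5488 -0.1607  0.1508] [ 3.2  -3.04  1.35] [-0.535 -0.599 -0.062]
```

Request:
{"method": "drive_tool", "body": {
  "rows": "0 -0.004 0.01 0 0;0 -0.008 0.018 0 0;0 -0.01 0.022 0 0;0 -0.01 0.022 0 0"
}}

```text
time_s: 16.45
eef_pos: [0.5445, -0.154, 0.1503]
tcp_rot: [0.592, 3.085, -0.005]
force: [1.3, -6.8, 0.4]
finger_gap: 0.0004
grip_force: 3.0
```

Request:
{"method": "drive_tool", "body": {
  "rows": "0 -0.003 0.008 0 0;0 -0.006 0.016 0 0;0 -0.006 0.016 0 0"
}}

```text
time_s: 16.75
eef_pos: [0.5434, -0.1508, 0.1506]
tcp_rot: [0.591, 3.083, -0.009]
force: [1.5, -11.3, 0.7]
finger_gap: 0.0005
grip_force: 5.1
```

```bash
python3 plan.py 1 .150 .5432 -.1489 .150 -558 -561 -564 -567 -570 -573 -576 -579 -582
```

```text
-558.0 0 0.000 -0.000 0.000 0;
-561.0 0 -0.002 0.008 0.000 0;
-564.0 0 -0.004 0.014 0.000 0;
-567.0 0 -0.007 0.019 0.000 0;
-570.0 0 -0.009 0.025 0.000 0;
-573.0 0 -0.011 0.032 0.000 0;
-576.0 0 -0.012 0.038 0.000 0;
-579.0 0 -0.012 0.044 0.000 0;
-582.0 0 -0.011 0.049 0.000 0;
[ 0.5434 -0.1508  0.1506] [  1.52 -11.26   0.71] [-2.099 -0.376 -0.006]
```

Request:
{"method": "drive_tool", "body": {
  "rows": "0 -0.002 0.007 0 0;0 -0.003 0.013 0 0;0 -0.003 0.013 0 0"
}}

```text
time_s: 17.05
eef_pos: [0.5436, -0.1486, 0.1507]
tcp_rot: [0.591, 3.081, -0.012]
force: [3.4, -16.9, -2.4]
finger_gap: 0.0005
grip_force: 6.7
```

```bash
python3 wing.py w20; python3 plan.py 3 .150 .5423 -.145 .150 115 105 95
```

```text
1 inlay None 0 bar -14.200309921745745 1735 hub None 0 dz -0.0002324166233193814
2 inlay -156.4175341975058 237 bar 25.74722906668286 2961 hub [ 0.5527 -0.0271  0.2012] 716 dz -0.0002324166233193814
3 inlay 80.63511589845666 287 bar 80.82775799956353 3879 hub [ 0.4654 -0.1057  0.2069] 962 dz -0.0002324166233193814
115.0 0 -0.361 0.195 0.000 0;
105.0 0 -0.347 0.209 0.000 0;
95.0 0 -0.330 0.220 0.000 0;
[ 0.5436 -0.1487  0.1507] [  3.31 -16.68  -3.06] [-2.739 -0.718  0.058]
```

Screw 1 is snug at about 17 N. Next is screw 3.

Request:
{"method": "drive_tool", "body": {
  "rows": "0 0.02 -0.04 0 0;0 0.02 -0.045 0.1 0;0 0.01 -0.045 0.2 0;0 -0.05 0 0.2 0;0 -0.18 0.1 0.2 0;0 -0.31 0.17 0.2 0;0 -0.361 0.2 0.2 0;0 -0.361 0.2 0.2 0"
}}

```text
time_s: 17.9
eef_pos: [0.4292, -0.0813, 0.2093]
tcp_rot: [-0.591, -3.081, -0.002]
force: [1.1, 0.4, 0.0]
finger_gap: 0.0007
grip_force: 0.0
```

```bash
python3 wing.py w21;python3 plan.py 3 .150 .434 -.085 .150 108 92 74 56 38 20 2
```

```text
1 inlay None 0 bar -26.30650096236385 42 hub None 0 dz -0.000253619521176085
2 inlay None 0 bar 22.83235751335474 147 hub None 0 dz -0.000253619521176085
3 inlay 80.60249408207599 24 bar 78.26195532802059 1152 hub None 0 dz -0.000253619521176085
108.0 0 0.009 0.005 0.000 0;
92.0 0 0.036 0.023 0.000 0;
74.0 0 0.076 0.040 0.000 0;
56.0 0 0.115 0.053 0.000 0;
38.0 0 0.148 0.045 0.000 0;
20.0 0 0.177 0.025 0.000 0;
2.0 0 0.198 -0.006 0.000 0;
[ 0.4317 -0.0826  0.2098] [ 0.72 -0.23 -0.25] [-0.028 -0.024 -0.023]
```

Request:
{"method": "drive_tool", "body": {
  "rows": "0 0 0 -0.1 0;0 0 0 -0.2 0;0 0.02 0.013 -0.2 0;0 0.046 0.028 -0.2 0;0 0.076 0.04 -0.2 0;0 0.115 0.053 -0.2 0;0 0.148 0.045 -0.2 0;0 0.177 0.025 -0.2 0"
}}

```text
time_s: 18.75
eef_pos: [0.4873, -0.0759, 0.1503]
tcp_rot: [-0.591, -3.085, 0.0]
force: [-3.6, 0.4, -0.3]
finger_gap: 0.0002
grip_force: 1.4
```

```bash
python3 wing.py w22;python3 plan.py 3 .150 .4871 -.0775 .150 2 -16 -34 -52 -70 -88 -106 -124
```

```text
1 inlay None 0 bar None 0 hub None 0 dz -0.0002420772690885642
2 inlay None 0 bar 21.273596205536464 855 hub None 0 dz -0.0002420772690885642
3 inlay 22.034882548225138 119 bar 29.70557067094601 3734 hub [ 0.4655 -0.1056  0.206 ] 567 dz -0.0002420772690885642
2.0 0 0.021 -0.031 0.000 0;
-16.0 0 0.038 -0.072 0.000 0;
-34.0 0 0.052 -0.111 0.000 0;
-52.0 0 0.045 -0.143 0.000 0;
-70.0 0 0.025 -0.172 0.000 0;
-88.0 0 -0.005 -0.193 0.000 0;
-106.0 0 -0.045 -0.210 0.000 0;
-124.0 0 -0.084 -0.222 0.000 0;
[ 0.4895 -0.0772  0.1504] [ 0.12  0.51 -0.1 ] [0.126 0.193 0.013]
```

Request:
{"method": "drive_tool", "body": {
  "rows": "0 0.021 -0.031 0 0;0 0.038 -0.072 0 0;0 0.052 -0.111 0 0;0 0.045 -0.143 0 0;0 0.025 -0.172 0 0;0 -0.005 -0.193 0 0;0 -0.045 -0.21 0 0;0 -0.084 -0.222 0 0"
}}

```text
time_s: 19.6
eef_pos: [0.4611, -0.1439, 0.1504]
tcp_rot: [0.593, 3.083, -0.002]
force: [3.1, 0.6, -0.2]
finger_gap: 0.0006
grip_force: 1.4
```

```bash
python3 wing.py w23;python3 plan.py 3 .150 .4619 -.1441 .150 -142 -160 -178 -196 -214 -230 -242 -250
```

```text
1 inlay None 0 bar None 0 hub None 0 dz -0.00023581504993197555
2 inlay -156.81705341920383 157 bar 23.155462102713095 1140 hub None 0 dz -0.00023581504993197555
3 inlay -125.6829630228775 129 bar 57.89237679207313 3882 hub [ 0.4653 -0.1057  0.204 ] 555 dz -0.00023581504993197555
-142.0 0 -0.033 0.007 0.000 0;
-160.0 0 -0.062 0.028 0.000 0;
-178.0 0 -0.083 0.059 0.000 0;
-196.0 0 -0.100 0.100 0.000 0;
-214.0 0 -0.114 0.139 0.000 0;
-230.0 0 -0.108 0.167 0.000 0;
-242.0 0 -0.097 0.187 0.000 0;
-250.0 0 -0.087 0.199 0.000 0;
[ 0.459  -0.144   0.1503] [-0.35 -1.02  0.85] [-0.305 -0.153 -0.053]
```

Request:
{"method": "drive_tool", "body": {
  "rows": "0 -0.033 0.007 0 0;0 -0.062 0.028 0 0;0 -0.083 0.059 0 0;0 -0.1 0.1 0 0;0 -0.114 0.139 0 0;0 -0.108 0.167 0 0;0 -0.097 0.187 0 0;0 -0.087 0.199 0 0"
}}

```text
time_s: 20.45
eef_pos: [0.4355, -0.0824, 0.1498]
tcp_rot: [-0.591, -3.085, 0.001]
force: [-0.7, -4.2, -1.4]
finger_gap: 0.0004
grip_force: 1.6
```

```bash
python3 wing.py w24;python3 plan.py 3 .150 .4358 -.0844 .150 -258 -266 -274 -280 -286 -292 -298
```

```text
1 inlay None 0 bar None 0 hub None 0 dz -0.0002465326177564786
2 inlay -156.53181943056023 129 bar 16.357469030759038 453 hub None 0 dz -0.0002465326177564786
3 inlay None 0 bar -64.86682626809123 426 hub None 0 dz -0.0002465326177564786
-258.0 0 0.012 0.011 0.000 0;
-266.0 0 0.027 0.019 0.000 0;
-274.0 0 0.042 0.026 0.000 0;
-280.0 0 0.055 0.032 0.000 0;
-286.0 0 0.070 0.038 0.000 0;
-292.0 0 0.086 0.042 0.000 0;
-298.0 0 0.097 0.047 0.000 0;
[ 0.4361 -0.0822  0.1499] [-1.17 -0.96 -0.8 ] [-0.253  0.203 -0.06 ]
```

Request:
{"method": "drive_tool", "body": {
  "rows": "0 0.012 0.011 0 0;0 0.027 0.019 0 0;0 0.042 0.026 0 0;0 0.055 0.032 0 0;0 0.07 0.038 0 0"
}}

```text
time_s: 21.0
eef_pos: [0.4564, -0.0711, 0.1498]
tcp_rot: [-0.593, -3.084, -0.001]
force: [-2.3, -0.3, 0.1]
finger_gap: 0.0004
grip_force: 0.8
```

```bash
python3 wing.py w25;python3 plan.py 3 .150 .4568 -.073 .150 -291 -296 -301 -306 -311 -316 -321 -326 -331 -336
```

```text
1 inlay None 0 bar None 0 hub None 0 dz -0.0002466529719035715
2 inlay None 0 bar 43.295316166863095 91 hub [ 0.5514 -0.0261  0.2012] 314 dz -0.0002466529719035715
3 inlay 74.16849725008132 1 bar 86.33966111125797 1610 hub None 0 dz -0.0002466529719035715
-291.0 0 0.013 0.004 0.000 0;
-296.0 0 0.023 0.008 0.000 0;
-301.0 0 0.033 0.011 0.000 0;
-306.0 0 0.043 0.013 0.000 0;
-311.0 0 0.053 0.012 0.000 0;
-316.0 0 0.061 0.010 0.000 0;
-321.0 0 0.070 0.006 0.000 0;
-326.0 0 0.079 0.002 0.000 0;
-331.0 0 0.087 -0.004 0.000 0;
-336.0 0 0.095 -0.010 0.000 0;
[ 0.4573 -0.071   0.1499] [-1.23 -0.11 -0.38] [0.033 0.287 0.054]
```

Request:
{"method": "drive_tool", "body": {
  "rows": "0 0.013 0.004 0 0;0 0.023 0.008 0 0;0 0.033 0.011 0 0;0 0.033 0.011 0 0"
}}

```text
time_s: 21.45
eef_pos: [0.4667, -0.0682, 0.15]
tcp_rot: [-0.593, -3.085, -0.0]
force: [-1.7, 0.9, -0.3]
finger_gap: 0.0006
grip_force: 0.8
```

Request:
{"method": "drive_tool", "body": {
  "rows": "0 0.01 0.002 0 0;0 0.02 0.001 0 0;0 0.02 0.001 0 0"
}}

```text
time_s: 21.75
eef_pos: [0.4728, -0.068, 0.15]
tcp_rot: [0.593, 3.085, 0.0]
force: [-1.3, 1.7, -0.6]
finger_gap: 0.0002
grip_force: 0.8
```

```bash
python3 wing.py w26;python3 plan.py 3 .150 .4727 -.0694 .150 -311 -314 -317 -320 -323 -326 -329 -332 -335 -338
```

```text
1 inlay None 0 bar None 0 hub None 0 dz -0.00024158628906437163
2 inlay None 0 bar 32.76763704283226 708 hub [ 0.5554 -0.0246  0.2013] 151 dz -0.00024158628906437163
3 inlay 49.9705351731238 48 bar 58.253077585711694 2560 hub [ 0.4654 -0.1055  0.2013] 526 dz -0.00024158628906437163
-311.0 0 -0.000 0.000 0.000 0;
-314.0 0 0.005 -0.001 0.000 0;
-317.0 0 0.010 -0.003 0.000 0;
-320.0 0 0.015 -0.005 0.000 0;
-323.0 0 0.021 -0.008 0.000 0;
-326.0 0 0.026 -0.010 0.000 0;
-329.0 0 0.031 -0.013 0.000 0;
-332.0 0 0.035 -0.017 0.000 0;
-335.0 0 0.040 -0.021 0.000 0;
-338.0 0 0.045 -0.025 0.000 0;
[ 0.4727 -0.068   0.15  ] [-2.05  0.26  0.15] [ 0.054  0.246 -0.02 ]
```

Request:
{"method": "drive_tool", "body": {
  "rows": "0 0.005 -0.001 0 0;0 0.01 -0.003 0 0;0 0.015 -0.005 0 0;0 0.015 -0.005 0 0"
}}

```text
time_s: 22.2
eef_pos: [0.4771, -0.0696, 0.15]
tcp_rot: [0.593, 3.085, -0.0]
force: [-1.4, -0.8, 0.3]
finger_gap: 0.0005
grip_force: 0.9
```

Request:
{"method": "drive_tool", "body": {
  "rows": "0 0.005 -0.003 0 0;0 0.011 -0.005 0 0;0 0.011 -0.005 0 0"
}}

```text
time_s: 22.5
eef_pos: [0.4786, -0.0706, 0.1497]
tcp_rot: [-0.592, -3.082, -0.0]
force: [-5.9, 1.9, 2.6]
finger_gap: 0.0004
grip_force: 2.8
```

Request:
{"method": "drive_tool", "body": {
  "rows": "0 0.005 -0.003 0 0;0 0.009 -0.007 0 0;0 0.009 -0.007 0 0"
}}

```text
time_s: 22.8
eef_pos: [0.4799, -0.0717, 0.1495]
tcp_rot: [-0.592, -3.079, -0.002]
force: [-9.7, 5.2, 5.4]
finger_gap: 0.0004
grip_force: 4.6
```

Request:
{"method": "drive_tool", "body": {
  "rows": "0 0.005 -0.004 0 0;0 0.01 -0.008 0 0;0 0.01 -0.008 0 0"
}}

```text
time_s: 23.1
eef_pos: [0.4814, -0.0729, 0.1492]
tcp_rot: [-0.592, -3.076, -0.005]
force: [-11.7, 7.5, 8.1]
finger_gap: 0.0004
grip_force: 6.6
```

Screw 3 is snug at about 14 N sideways, up from 2 N. I'll back off, lift clear and check.

Request:
{"method": "drive_tool", "body": {
  "rows": "0 -0.03 0.03 0 0;0 -0.04 0.035 0.05 0;0 -0.04 0.035 0.18 0;0 -0.08 0.1 0.35 0;0 -0.12 0.25 0.5 0;0 -0.16 0.4 0.6 0;0 -0.2 0.55 0.6 0;0 -0.2 0.6 0.6 0"
}}

```text
time_s: 23.9
eef_pos: [0.4271, 0.1068, 0.3329]
tcp_rot: [0.591, 3.079, 0.004]
force: [1.5, 0.8, 0.3]
finger_gap: 0.0005
grip_force: 0.0
```

Request:
{"method": "drive_tool", "body": {
  "rows": "0 -0.05 0.16 0 0;0 -0.1 0.3 0 0;0 -0.1 0.45 0 0;0 -0.1 0.6 0 0;0 -0.1 0.6 0 0"
}}

```text
time_s: 24.4
eef_pos: [0.3966, 0.2898, 0.3305]
tcp_rot: [0.585, 3.085, 0.007]
force: [-1.0, -0.6, -0.4]
finger_gap: 0.0003
grip_force: 0.0
```

Run:
```python
from wing import *
wings('top','t9')
d0=dict(np.load('pics/t0.npz'));d=dict(np.load('pics/t9.npz'));P=pts(d);P0=pts(d0)
r=np.hypot(P[...,0]-.5315,P[...,1]+.0925);ring=(r<.048)&(r>.038)&(abs(P[...,2]-.16)<.006);q=P[ring]
c=np.linalg.lstsq(np.c_[q[:,:2]-[.5315,-.0925],np.ones(len(q))],q[:,2],rcond=None)[0];print('carrier z,tilt',c[2],np.hypot(*c[:2]),len(q))
s=arm.get_state();print(s['eef_pos'],s['force'])
diff=(abs(P[...,2]-P0[...,2])>.01)[:, :460];cv2.imwrite('pics/t9v.png',d['pixels'][:,:,::-1])
```

```text
1 inlay -5.406949832205459 17 bar -5.525630012415225 118 hub [ 0.5775 -0.1431  0.2008] 39 dz 0.000155247403298725
2 inlay -154.56662237328413 16 bar 25.809076326755008 134 hub [ 0.5531 -0.0277  0.201 ] 44 dz 0.000155247403298725
3 inlay 42.299342557577376 14 bar 42.406943025360036 142 hub [ 0.466  -0.1065  0.2012] 43 dz 0.000155247403298725
carrier z,tilt 0.15970093932263152 0.002936434376865815 651
[0.39654118 0.28705736 0.33026303] [ 0.17990563 -1.08197243 -0.22770829]
```

View pics/t9v.png

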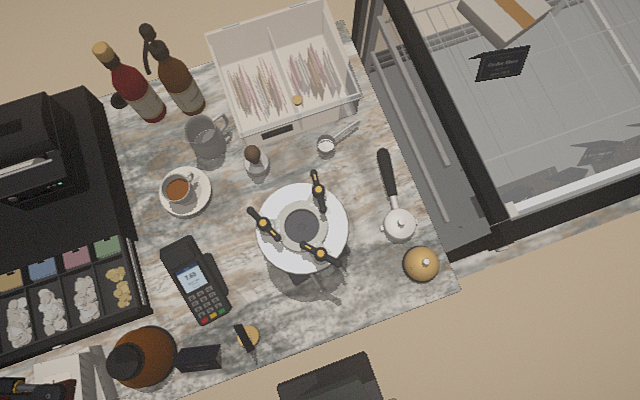

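All three hubs read 0.201 (the stop height) and the carrier is at 0.160 and level. The bystanders are where they were: scoop at (327,145), bell at (421,264), portafilter at (395,200) and tamper at (255,158).

```bash
python3 -c "
from rig import job_done
print(job_done())"
```

```text
the job is handed in; nothing more can be done
None
```

All three wing screws are snug at their stops, the carrier measures level on its seat, and nothing around the grinder was moved; I handed the job in at about 24.5 s, and the call returned no verdict.

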